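# Post the failed attenuators into the reject box and set its tally

## Task

Two of the three attenuators on the bench failed test and carry a red dot: post both through the sprung flap of the red reject box, so that they lie inside and the flap is shut again. Use the green push button of the counter on the box's flank to step its drum round to the yellow two-dot face, because the drum still shows the last batch's count. Leave the attenuator with the green dot where it lies.

Things in the scene. Friction and masses are not known exactly. Their poses are not given: they have to be found in the camera images.
- reject_a: failed coaxial attenuator, round red dot on its top: grey body 24 long x 16 wide x 13 mm high, a round connector (8 mm thick, 10 mm long) at each end, 44 mm over all along its x axis. Origin: middle of its underside; z up. 20 to 45 g, loose on the bench
- reject_b: failed coaxial attenuator, round red dot on its top: like reject_a, but its body is 24 long x 20 wide x 16 mm high; 44 mm over all along x. Origin: middle of its underside
- good_part: good attenuator, round green dot on its top: body 24 long x 18 wide x 14 mm high, 44 mm over all along x. It stays where it lies. Origin: middle of its underside
- reject_box: red steel box fixed to the bench, grey counter on a bracket at its -y flank. Origin: middle of its underside; +x from front to back, z up. x -70 to 70, y -75 to 75 mm, lid top at z = 159; walls 3 mm, inner floor at z = 6, empty, no chute. Front upright up to the sill, then leaning back 15 degrees. The counter spans x -70 to 0, y -138 to -80, z 45 to 119 mm
- mouth (a point): middle of the mouth's sill on the front face: x -70, y 0, z 85 mm in reject_box, axes as reject_box. Mouth 124 mm wide, open from the sill (z 85) to the header (z 148) along the leaning front. It looks forward: enter with the hand tilted about 45 degrees, fingers forward and down along the box's +x. A part let go with its middle 30 to 40 mm behind this point falls in
- flap (a joint): angle of the aluminium flap (119 wide x 60 mm) hanging in the mouth from a pin 61 mm above and 21 mm behind point mouth: 0 shut, up to 1.3 rad as its lower edge is pushed inward. A spring shuts it; 0.5 to 1.5 N at the lower edge opens it
- button_top (a point): centre of the top face of the green push button (24 mm across) on the counter: x -30, y -122, z 135.5 mm in reject_box when up; it sinks with the button
- button (a joint): travel of the push button: 0 up, 0.011 m at its hard stop, straight down; a spring of 1.4 to 3 N, plus 1 to 2 N while it turns the drum. Each press to the stop moves the drum to its next face; let the button rise fully before the next. After a short press the drum may fall back
- tally_drum (a joint): angle (rad) of the eight-faced drum behind the counter's sloping window; a full press takes it to the next face, 0.785 on (one way only), where a click holds it; it may start between two faces. Faces carry 0 to 7 black dots on white, but the two-dot face is yellow; dots shown = (angle / 0.785 + 4) modulo 8: two dots at 4.712, again at 10.996 one turn on

How it is judged:
At the end, for the whole second after the job is handed in: both red-dotted attenuators lie at rest inside the reject box (below its sill), the flap is shut (within 0.08 rad), the button is up, and the drum shows its yellow two-dot face square in the window (within 0.15 rad) (x of reject_a in the frame of reject_box between -0.067 and 0.067 m and y of reject_a in the frame of reject_box between -0.072 and 0.072 m and z of reject_a in the frame of reject_box between 0 and 0.075 m and x of reject_b in the frame of reject_box between -0.067 and 0.067 m and y of reject_b in the frame of reject_box between -0.072 and 0.072 m and z of reject_b in the frame of reject_box between 0 and 0.075 m and linear speed of each of reject_a, reject_b below 0.03 m/s and value of joint flap below 0.08 rad and value of joint button below 0.002 m and (value of joint tally_drum between 4.55 and 4.87 rad or value of joint tally_drum between 10.84 and 11.15 rad)); the robot touches nothing.
It fails at once if the good attenuator (green dot) is moved by more than 15 mm (distance of good_part from where it was at the start of the episode above 0.015 m).
It fails at once if the drum is turned by hand instead of by the button (contact force between the fingers and tally_drum above 1 N).
It also fails if it takes over 72 s, if anything falls off the work surface, if the arm or the gripper's body presses on something with over 40 N, if the wrist force passes 120 N, or if a joint passes its speed limit or range.

## Robot

A 6-joint arm with a two-finger parallel gripper is mounted at the origin on a cart in front of the work surface, level with it; the furniture and walls round the work are solid. World frame = base frame: x ahead of the robot, y to its left, z up, the work surface at z = 0. Lengths are in m, angles in rad, forces in N, time in s.
With the tool pointing down it reaches from about 0.275 to 0.975 m from the base axis. Payload 8.4 kg.
Tool frame: the origin (TCP) lies on the centre line of the jaws, within the pads' length; the fingertips stand 14 mm ahead of it and the grasp point (between the pads) lies 5 mm behind it; z points along the fingers, y is the line along which they close (so a half turn about z gives the same grasp; the last joint's range is limited). The gripper opens to 92 mm and grips with 3 to 60 N. Pads are 20 mm wide; open, the fingers measure 128 mm over their backs; the gripper's body (75 mm by 189 mm) begins 69 mm behind the grasp point.
Start: joints at [-1.335, 0.353, 1.633, -0, 1.155, -0.002], TCP at [0.147, -0.607, 0.229] pointing down, gripper open.
Joint ranges: [-2.63, 2.63], [-0.92, 2.1], [0.06, 2.66], [-1.3, 4.44], [0, 2.69], [-3.02, 3.02]. Speed limits (rad/s): [2.22, 2.22, 2.79, 3.14, 3.14, 3.14].

## Interface

Orientations are given as a unit quaternion [w, x, y, z].
In Python, from bench import ctrl, eyes, masks_of gives the robot as it stands. The module is installed in compiled form; this text tells all that it offers.
- The arm moves only by the tool move_arm, never from a script. Its argument "moves" is text: rows parted by semicolons, each of 4 numbers parted by spaces: the shift along the tool's x, y, z each as a share of 0.3 m, from -1 to 1, then the turn about the tool's z as a share of 30 degrees, from -1 to 1. A call has 1 to 10 rows; each row is the pose to reach, as a shift and turn from the pose commanded when the call began, along the tool's axes at that moment; what a row does not reach only later rows make up. A row lasts 1/12 s, in which the tool goes at most 41.7 mm and 7.16 degrees, less where a joint would pass 70% of its speed; a pose out of reach is approached as far as the arm can. A call with a number of a shift or a turn outside -1 to 1 is refused whole. A call with a gripper value outside its range is refused whole. "fingers" is the opening, from 0 (shut) to 1 (fully open), set as the call begins (left out, the last holds). The fingers move at their own pace and stop on an object; "squeeze" is the grip in N (left out, the last holds). Time passes only in rows, so rows that repeat a pose let the fingers close. It gives the time, the measured TCP pose, the force, the opening and the grip force at its end, in the units of the state.
- ctrl.sense(): the state, without advancing time (a new reading comes with each control period).
- eyes.grab_frame(name): name is "side" or "top"; returns a dict with "color" (400x640x3 uint8, red, green, blue), "intrinsics" (3x3 intrinsics, pixels), "xyz" and "orientation" of the camera in the world. Camera axes: x right, y up, looking along -z (the intrinsics and any distortion apply to the point x, -y, -z); pixel columns grow to the right and rows downward; lengths in m; the calibration is good to about 2 mm. A picture is of the moment at which its call begins. There is no depth.
- ctrl.hand_in(): hands the job in; it is judged then, once.
Trained networks look in the newest picture that a camera, given by its name, has taken for a name from the list of things; names that differ only in an ending like _2 or _b are one class to them, and where a whole thing is asked for, a point or a joint stands for the part that bears it (a point fixed in the world has none). Each returns a list of dicts, best first, with "conf" (0 to 1); they miss things now and then, are a little off and sometimes report something else, mostly with a low value. They report only what shows in the picture. A call takes as long as a camera call.
- masks_of(camera, label): "pixels" (400x640 bool, what is visible of it) and "rect" ([centre column, centre row, width, height] in pixels, round what is visible of it).
The state is a dict: "time": time; "qpos": joint angles; "qvel": joint speeds; "joint_torque": joint torques, N m; "ee_pos": TCP position; "ee_rot": TCP orientation; "ft_force": force on the tool from outside, world axes, zero at the start; "ft_torque": the same for the moment, N m; "grip_width": finger opening in m; "finger_force": force on a finger pad.
Only numpy, scipy, OpenCV 4.12 (cv2) and the standard library are available. Lean on these libraries where they do the work, as an engineer would, in place of code of your own. Each camera call takes 0.05 s, during which the arm holds its last target. There are 200 camera calls.

## Working session

There is one attempt and no reset: what is moved stays moved. The work goes in short steps, Python scripts to look and compute and a tool call to move; the robot and the scene stay as the last step left them, time stands still between calls to the robot, and variables do not carry over. Pictures are saved under pics/ and viewed, at most 10 in all, crops included, and the job is handed in when it is done.

Besides the shell and the picture viewer there is one more tool, called after "Call:" by a JSON object that holds its "op" and its "data". move_arm: Moves the arm, as the interface text tells. Shift numbers are shares of 0.3 m and turn numbers shares of 30 degrees, none past 1 either way. Its arguments: {"type":"object","properties":{"moves":{"type":"string"},"fingers":{"type":"number"},"squeeze":{"type":"number"}},"required":["moves"]}

```bash
mkdir -p pics; cat > h.py <<'E'
import numpy as np, cv2
from scipy.spatial.transform import Rotation as R
from bench import ctrl, eyes, masks_of
def rot(q): return R.from_quat([q[1],q[2],q[3],q[0]]).as_matrix()
def ray(f,u,v):
    K=np.array(f['intrinsics']); p=np.linalg.inv(K)@[u,v,1]
    return np.array(f['xyz']), rot(f['orientation'])@[p[0],-p[1],-p[2]]
def atz(f,u,v,z):
    o,d=ray(f,u,v); return o+d*(z-o[2])/d[2]
def proj(f,P):
    c=rot(f['orientation']).T@(np.array(P)-f['xyz']); p=np.array(f['intrinsics'])@[c[0],-c[1],-c[2]]; return p[:2]/p[2]
def save(f,n,crop=None,s=1):
    im=f['color'][...,::-1]
    if crop: im=im[crop[1]:crop[3],crop[0]:crop[2]]
    cv2.imwrite('pics/'+n,cv2.resize(im,None,fx=s,fy=s))
E
python3 - <<'E'
from h import *
s=ctrl.sense(); print(s['time'],s['ee_pos'],s['ee_rot'])
for c in ('top','side'):
    f=eyes.grab_frame(c); save(f,c+'1.png'); print(c,f['xyz'],f['orientation'],f['intrinsics'], [k for k in f])
    for l in ('reject_a','good_part','reject_box','flap','button_top','tally_drum'):
        for d in masks_of(c,l):
            if d['conf']>.2: print(l,round(d['conf'],2),np.round(d['rect'],1))
E
```

```text
0.0 [ 0.14709331 -0.60696162  0.22786836] [-6.87625119e-04  9.92938965e-01  1.18624317e-01 -1.02657325e-04]
top [ 0.32377093 -0.00496529  1.18350058] [ 0.70749107  0.07344313 -0.07501899 -0.698881  ] [[396.89408432   0.         315.32003398]
 [  0.         396.89408432 197.80473793]
 [  0.           0.           1.        ]] ['color', 'intrinsics', 'xyz', 'orientation']
reject_a 0.4 [443.6 233.1  14.9  14.4]
reject_box 0.63 [211.1 196.6  88.   78. ]
flap 0.62 [225.9 207.3  29.4  44. ]
button_top 0.43 [235.7 165.1   7.8  10.2]
tally_drum 0.53 [242.8 178.2   8.3  10.9]
side [ 0.3193469  -0.82917339  0.81886143] [ 0.89576482  0.42355704 -0.05487209 -0.12326347] [[424.49675601   0.         323.98266878]
 [  0.         424.49675601 196.3925027 ]
 [  0.           0.           1.        ]] ['color', 'intrinsics', 'xyz', 'orientation']
reject_a 0.56 [339.8 356.1  18.4   8.5]
good_part 0.56 [302.6 145.9  70.4  62.9]
reject_box 0.62 [303.2 146.9  71.9  69.7]
flap 0.61 [295.5 150.3  42.2  22.3]
button_top 0.39 [334.8 141.    4.4   4.2]
tally_drum 0.56 [328.9 154.4  13.9   7.5]
tally_drum 0.5 [339.4 296.4   2.8  14.9]
```

View pics/top1.png

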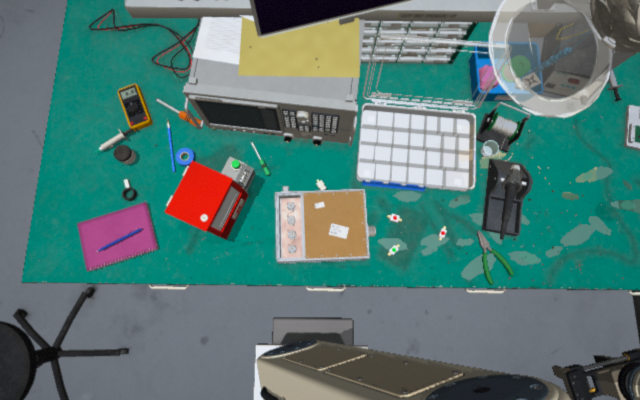

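View pics/side1.png

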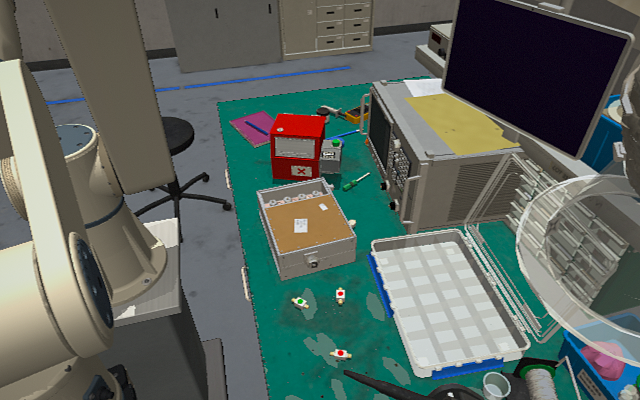

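Both views show the red box (top view about 207,200) with its front facing the parts. The counter has its button near (236,165). Red-dotted parts are at about (396,218) and (443,233), and the green one is at (393,250). I'll zoom in on these.

```bash
python3 - <<'E'
from h import *
t=eyes.grab_frame('top'); s=eyes.grab_frame('side')
a=cv2.resize(t['color'][150:250,160:260],(400,400),interpolation=cv2.INTER_CUBIC)
b=cv2.resize(t['color'][200:275,370:470],(400,300)[::1],interpolation=cv2.INTER_CUBIC)
c=cv2.resize(s['color'][100:200,260:360],(400,400),interpolation=cv2.INTER_CUBIC)[:300]
im=np.zeros((600,800,3),np.uint8); im[:400,:400]=a; im[:300,400:]=b; im[300:,400:]=cv2.resize(s['color'][105:180,260:360],(400,300),interpolation=cv2.INTER_CUBIC)
cv2.imwrite('pics/z1.png',im[...,::-1])
for n,f in (('top',t),('side',s)):
    h=cv2.cvtColor(f['color'],cv2.COLOR_RGB2HSV).astype(int)
    for cn,m in (('red',((h[...,0]<8)|(h[...,0]>172))&(h[...,1]>140)&(h[...,2]>90)),('grn',(abs(h[...,0]-62)<12)&(h[...,1]>150)&(h[...,2]>110))):
        k,l,st,ce=cv2.connectedComponentsWithStats(m.astype(np.uint8))
        for i in range(1,k):
            if st[i,4]>=6: print(n,cn,st[i],np.round(ce[i],1),np.round(atz(f,*ce[i],.015),3))
    # parts: light pixels blobs
    for (u,v) in ([(396,218),(443,233),(393,250)] if n=='top' else [(340,296),(341,354),(300,302)]):
        x0,y0=u-16,v-16; w=f['color'][y0:y0+32,x0:x0+32].astype(int)
        hh=h[y0:y0+32,x0:x0+32]
        m=(w[...,0]>125)  # part brighter in red than green mat
        k,l,st,ce=cv2.connectedComponentsWithStats(m.astype(np.uint8))
        i=1+np.argmax(st[1:,4]); ys,xs=np.nonzero(l==i)
        P=np.array([atz(f,x+x0,y+y0,.007) for x,y in zip(xs,ys)])[:,:2]
        c0=P.mean(0); e,V=np.linalg.eigh(np.cov((P-c0).T)); print(n,'part',(u,v),st[i],np.round(c0,4),'ax deg',np.degrees(np.arctan2(V[1,1],V[0,1])).round(1),'sd',np.sqrt(e).round(4), 'ext',np.ptp((P-c0)@V,axis=0).round(3))
E
```

```text
top red [144 116   3   4  10] [145.  117.8] [0.823 0.532 0.015]
top red [130 122   4   3   9] [131.3 122.9] [0.806 0.573 0.015]
top red [ 165  161   78   75 2899] [201.1 196.6] [0.573 0.338 0.015]
top red [441 232   4   3   8] [442.5 232.9] [ 0.472 -0.384  0.015]
top grn [232 160   8   8  45] [235.2 163.8] [0.677 0.241 0.015]
top grn [260 160   4   5  11] [261.4 161.9] [0.684 0.161 0.015]
top grn [264 167   5   8  16] [265.7 170.6] [0.656 0.146 0.015]
top grn [392 249   4   3   7] [393.6 249.7] [ 0.421 -0.237  0.015]
top grn [492 249  21  26  84] [502.8 260.9] [ 0.392 -0.555  0.015]
top grn [484 253   9  31  86] [486.9 268.8] [ 0.369 -0.507  0.015]
top part (396, 218) [ 7 12 15  9 86] [ 0.517 -0.244] ax deg 74.4 sd [0.0059 0.0108] ext [0.022 0.043]
top part (443, 233) [11  9  9 15 78] [ 0.4718 -0.385 ] ax deg 155.0 sd [0.0047 0.0121] ext [0.018 0.047]
top part (393, 250) [11 10 12 12 73] [ 0.4224 -0.2379] ax deg 133.7 sd [0.0055 0.0126] ext [0.02  0.045]
side red [ 269  114   57   47 1384] [297.9 130.4] [0.586 0.509 0.015]
side red [271 159  48  22 629] [291.5 168.8] [0.512 0.278 0.0
[... 162 characters left out ...]
  25] [340.  352.4] [ 0.472 -0.383  0.015]
side grn [333 139   7   4  20] [335.6 140.9] [0.698 0.401 0.015]
side grn [352 180   4   3   6] [353.5 180.8] [0.685 0.162 0.015]
side grn [344 184   7   4   8] [346.6 185.1] [0.658 0.148 0.015]
side grn [298 299   5   5  19] [299.8 300.8] [ 0.422 -0.235  0.015]
side grn [638 375   2  11  13] [638.4 379.8] [ 1.014 -0.595  0.015]
side part (340, 296) [ 12   7   9  17 105] [ 0.5176 -0.2371] ax deg 73.1 sd [0.0054 0.0118] ext [0.019 0.046]
side part (341, 354) [  5  11  22   9 127] [ 0.4741 -0.3806] ax deg 154.8 sd [0.0045 0.0111] ext [0.017 0.044]
side part (300, 302) [ 8 11 17 12 84] [ 0.4231 -0.2328] ax deg 132.3 sd [0.0055 0.0123] ext [0.019 0.044]
```

View pics/z1.png

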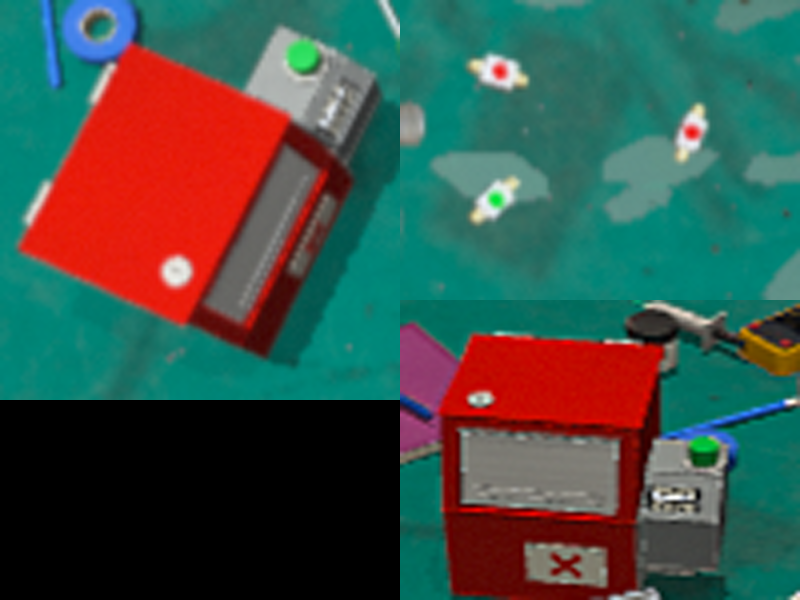

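Zoomed: the lid corners, sill and green button (235.7,164.2 top; 336,141.8 side) are sharp enough to fit. The drum window isn't yellow yet. Next I'll fit the box pose from these points.

```bash
python3 - <<'E'
from h import *
from scipy.optimize import least_squares
t=eyes.grab_frame('top'); s=eyes.grab_frame('side')
L=lambda a,b,z:(a/1000,b/1000,z/1000)
obs=[(t,(193,160.5),L(70,-75,159)),(t,(165,211.5),L(70,75,159)),(t,(207,231.2),L(-50,75,159)),(t,(232.5,179.5),L(-50,-75,159)),(t,(235.7,164.2),L(-30,-122,135.5)),
(s,(277.5,114),L(70,75,159)),(s,(325.7,116.7),L(70,-75,159)),(s,(270.7,133.2),L(-50,75,159)),(s,(320,137),L(-50,-75,159)),(s,(270.7,157.5),L(-70,75,85)),(s,(319.2,160.5),L(-70,-75,85)),(s,(336,141),L(-30,-122,135.5))]
def W(p,l):
    c,n=np.cos(p[2]),np.sin(p[2]); return [p[0]+c*l[0]-n*l[1],p[1]+n*l[0]+c*l[1],l[2]]
res=lambda p:np.concatenate([proj(f,W(p,l))-uv for f,uv,l in obs])
r=least_squares(res,[.58,.33,1.13],loss='soft_l1'); p=r.x
print('box',p[:2].round(4),np.degrees(p[2]).round(2)); print(r.fun.reshape(-1,2).round(1).tolist())
print('mouth',np.round(W(p,L(-70,0,85)),4),'button',np.round(W(p,L(-30,-122,135.5)),4))
# chassis edge/height check
for uv in ((368,190),(370,258),(276,262)): print('chassis',uv,atz(t,*uv,.08).round(3))
for uv in ((355,238),(281,278),(258,187)): print('ch side',uv,atz(s,*uv,.08).round(3))
print('tray',atz(t,358,183,.03).round(3),atz(t,475,190,.03).round(3))
E
```

```text
box [0.5423 0.291 ] 66.46
[[-0.4, 0.7], [0.7, -0.2], [-0.5, -1.2], [0.1, -0.5], [-0.2, -1.0], [1.2, 0.1], [-0.6, 0.4], [-0.8, 0.2], [-0.5, -0.1], [-0.3, 0.2], [-0.4, 0.9], [-0.0, 0.2]]
mouth [0.5143 0.2268 0.085 ] button [0.6421 0.2147 0.1355]
chassis (368, 190) [ 0.584 -0.156  0.08 ]
chassis (370, 258) [ 0.392 -0.159  0.08 ]
chassis (276, 262) [0.378 0.1   0.08 ]
ch side (355, 238) [ 0.585 -0.138  0.08 ]
ch side (281, 278) [ 0.387 -0.211  0.08 ]
ch side (258, 187) [0.387 0.129 0.08 ]
tray [ 0.617 -0.133  0.03 ] [ 0.6   -0.483  0.03 ]
```

```bash
cat >> h.py <<'E'
B=np.array([.5423,.291]); BY=66.46
def bw(x,y):  # box mm -> world xy
    c,n=np.cos(np.radians(BY)),np.sin(np.radians(BY)); return B+np.array([c*x-n*y,n*x+c*y])/1000
def yaw():
    m=rot(ctrl.sense()['ee_rot']); return np.degrees(np.arctan2(m[1,0],m[0,0]))
def go(xy,z,yw):
    s=ctrl.sense(); m=rot(s['ee_rot']); d=m.T@(np.r_[xy,z]-s['ee_pos'])
    t=-((yw-yaw()+180)%360-180)
    print('t',round(s['time'],2),'yaw',yaw().round(2),'shares',(d/.3).round(4),'turn',round(t/30,3),'rows',(np.linalg.norm(d)/.0417).round(1),(abs(t)/7.16).__round__(1))
def boxpos():
    s=ctrl.sense(); c,n=np.cos(np.radians(BY)),np.sin(np.radians(BY)); d=s['ee_pos'][:2]-B
    print('box mm',np.round([(c*d[0]+n*d[1])*1000,(-n*d[0]+c*d[1])*1000,s['ee_pos'][2]*1000],1),'f',np.round(s['ft_force'],1),'w',s['grip_width'])
E
python3 -c "
from h import *
go((.4585,-.375),.10,-25)"
```

```text
t 0.9 yaw 13.62 shares [ 1.1909 -0.5085  0.4287] turn 1.287 rows 9.8 5.4
```

Call:
{"op": "move_arm", "data": {"moves": "0.15 -0.06 0.05 0.2; 0.3 -0.12 0.1 0.4; 0.45 -0.18 0.15 0.6; 0.6 -0.25 0.2 0.8; 0.75 -0.32 0.25 1; 0.88 -0.38 0.3 1; 1 -0.44 0.35 1; 1 -0.5 0.4 1; 1 -0.51 0.43 1", "fingers": 0.5, "squeeze": 25}}

```text
time: 1.65
ee_pos: [0.4053, -0.3864, 0.0996]
ee_rot: [0.0, 0.99, -0.142, 0.001]
ft_force: [-0.1, -0.0, -1.0]
grip_width: 0.046
finger_force: 0.0
```

```bash
python3 -c "
from h import *
go((.4585,-.375),.018,-25)"
```

```text
t 1.65 yaw -16.31 shares [ 0.1589 -0.0865  0.2722] turn 0.29 rows 2.4 1.2
```

Call:
{"op": "move_arm", "data": {"moves": "0.1 -0.05 0.05 0.2; 0.159 -0.0865 0.1 0.29; 0.159 -0.0865 0.18 0.29; 0.159 -0.0865 0.25 0.29; 0.159 -0.0865 0.272 0.29; 0.159 -0.0865 0.272 0.29"}}

```text
time: 2.15
ee_pos: [0.4548, -0.3756, 0.0163]
ee_rot: [-0.001, 0.976, -0.217, -0.002]
ft_force: [-0.2, 0.2, -0.4]
grip_width: 0.046
finger_force: 0.0
```

```bash
python3 - <<'E'
from h import *
go((.4585,-.375),.018,-25)
f=eyes.grab_frame('side'); cv2.imwrite('pics/g1.png',cv2.resize(f['color'][290:390,270:410],(700,500),interpolation=cv2.INTER_CUBIC)[...,::-1])
print(proj(f,ctrl.sense()['ee_pos']))
E
```

```text
t 2.15 yaw -25.06 shares [ 0.0104 -0.0071 -0.0057] turn -0.002 rows 0.1 0.0
[331.25902364 351.10789801]
```

View pics/g1.png

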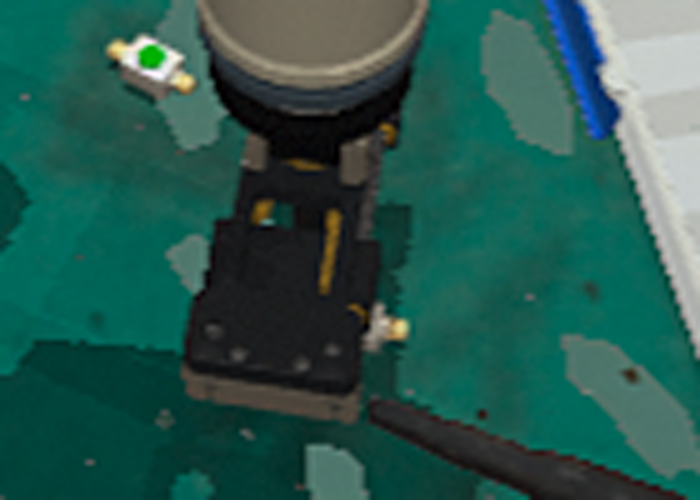

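The part (nose at about 400,330 in the crop) sticks out along tool +x as planned. Correcting by 3 mm and closing.

Call:
{"op": "move_arm", "data": {"moves": "0.01 -0.007 0 0; 0.01 -0.007 0 0; 0.01 -0.007 0 0; 0.01 -0.007 0 0; 0.01 -0.007 0 0; 0.01 -0.007 0 0", "fingers": 0, "squeeze": 25}}

```text
time: 2.7
ee_pos: [0.4597, -0.3763, 0.0187]
ee_rot: [0.0, 0.976, -0.217, 0.0]
ft_force: [-0.9, 0.4, 5.3]
grip_width: 0.0155
finger_force: 25.0
```

```bash
python3 - <<'E'
from h import *
print(ctrl.sense()['grip_width'])
go(bw(-180,0),.22,BY)
print(bw(-180,0),bw(-65,0))
E
```

```text
0.015508863269583034
t 2.7 yaw -25.08 shares [-0.6766 -1.5315 -0.6722] turn -3.051 rows 13.0 12.8
[0.47040994 0.12597934] [0.5163397 0.2314092]
```

Call:
{"op": "move_arm", "data": {"moves": "0 0 -0.13 0; 0 0 -0.26 -0.1; 0 -0.02 -0.4 -0.3; -0.05 -0.1 -0.52 -0.55; -0.12 -0.2 -0.6 -0.8; -0.2 -0.32 -0.65 -1; -0.25 -0.43 -0.672 -1; -0.3 -0.54 -0.672 -1; -0.35 -0.65 -0.672 -1; -0.39 -0.77 -0.672 -1"}}

```text
time: 3.53
ee_pos: [0.4504, -0.1155, 0.2201]
ee_rot: [0.0, 0.999, 0.043, 0.0]
ft_force: [1.2, 0.4, -0.8]
grip_width: 0.0151
finger_force: 25.0
```

```bash
python3 - <<'E'
from h import *
print(ctrl.sense()['grip_width'])
go(bw(-180,0),.22,BY)
E
```

```text
0.015103618733194457
t 3.53 yaw 4.9 shares [ 1.352e-01 -7.964e-01  1.000e-04] turn -2.052 rows 5.8 8.6
```

Call:
{"op": "move_arm", "data": {"moves": "0.03 -0.13 0 -0.23; 0.06 -0.26 0 -0.46; 0.09 -0.39 0 -0.7; 0.11 -0.52 0 -0.93; 0.13 -0.65 0 -1; 0.135 -0.78 0 -1; 0.135 -0.796 0 -1; 0.135 -0.796 0 -1"}}

```text
time: 4.2
ee_pos: [0.4708, 0.1262, 0.2195]
ee_rot: [-0.0, 0.953, 0.302, -0.0]
ft_force: [-0.9, -0.1, 0.2]
grip_width: 0.0148
finger_force: 25.0
```

Call:
{"op": "move_arm", "data": {"moves": "0 0 0 -0.23; 0 0 0 -0.46; 0 0 0 -0.7; 0 0 0 -0.93; 0 0 0 -1; 0 0 0 -1"}}

```text
time: 4.7
ee_pos: [0.4711, 0.1227, 0.2195]
ee_rot: [0.0, 0.844, 0.537, -0.0]
ft_force: [0.4, -0.6, 0.5]
grip_width: 0.0153
finger_force: 25.0
```

```bash
python3 - <<'E'
from h import *
boxpos()
go(bw(-150,0),.103,BY)
fs={c:eyes.grab_frame(c) for c in('top','side')}
im=np.zeros((400,800,3),np.uint8)
for i,(c,f) in enumerate(fs.items()):
    u,v=proj(f,ctrl.sense()['ee_pos']).astype(int); print(c,u,v)
    im[:,400*i:400*i+400]=cv2.resize(f['color'][v-50:v+50,u-50:u+50],(400,400),interpolation=cv2.INTER_CUBIC)
cv2.imwrite('pics/h1.png',im[...,::-1])
E
```

```text
box mm [-182.8   -1.9  219.5] f [ 0.4 -0.6  0.5] w 0.01532168429713878
t 4.7 yaw 64.94 shares [ 0.1092 -0.0093  0.3883] turn -0.051 rows 2.9 0.2
top 262 220
side 284 141
```

View pics/h1.png

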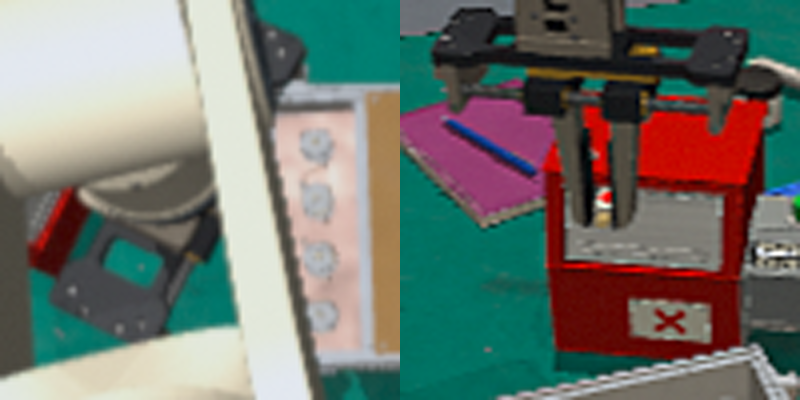

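Held level between the fingertips (nose at about 600,215 in the composite's side half). Lining up with the mouth.

Call:
{"op": "move_arm", "data": {"moves": "0.04 -0.003 0.12 -0.05; 0.08 -0.006 0.24 -0.05; 0.109 -0.009 0.34 -0.05; 0.109 -0.009 0.371 -0.05; 0.109 -0.009 0.371 -0.05"}}

```text
time: 5.22
ee_pos: [0.4809, 0.1541, 0.1062]
ee_rot: [-0.001, 0.837, 0.547, -0.002]
ft_force: [0.2, -0.2, -0.2]
grip_width: 0.0152
finger_force: 25.0
```

```bash
python3 - <<'E'
from h import *
boxpos()
go(bw(-75,0),.108,BY)
E
```

```text
box mm [-150.1    1.6  106.2] f [ 0.2 -0.2 -0.2] w 0.015191712324471534
t 5.22 yaw 66.38 shares [ 0.2502  0.0051 -0.007 ] turn -0.003 rows 1.8 0.0
```

Call:
{"op": "move_arm", "data": {"moves": "0.06 0 -0.006 0; 0.12 0.003 -0.006 0; 0.16 0.005 -0.006 0; 0.2 0.005 -0.006 0; 0.23 0.005 -0.006 0; 0.25 0.005 -0.006 0; 0.25 0.005 -0.006 0; 0.25 0.005 -0.006 0"}}

```text
time: 5.88
ee_pos: [0.5137, 0.223, 0.1101]
ee_rot: [0.0, 0.837, 0.548, -0.0]
ft_force: [0.3, -0.2, -0.2]
grip_width: 0.0152
finger_force: 25.0
```

```bash
python3 - <<'E'
from h import *
boxpos()
E
```

```text
box mm [-73.8  -1.  110.1] f [ 0.3 -0.2 -0.2] w 0.015198132436425425
```

Call:
{"op": "move_arm", "data": {"moves": "0.01 0 0 0; 0.02 0 0 0; 0.03 0 0 0; 0.03 0 0 0; 0.03 0 0 0"}}

```text
time: 6.3
ee_pos: [0.5175, 0.2314, 0.11]
ee_rot: [-0.0, 0.837, 0.548, -0.0]
ft_force: [0.0, -0.5, 0.5]
grip_width: 0.0151
finger_force: 25.0
```

```bash
python3 - <<'E'
from h import *
boxpos()
f=eyes.grab_frame('side'); cv2.imwrite('pics/p1.png',cv2.resize(f['color'][90:190,250:370],(720,600),interpolation=cv2.INTER_CUBIC)[...,::-1])
E
```

```text
box mm [-64.5  -1.1 110. ] f [ 0.  -0.5  0.5] w 0.015060335662362624
```

View pics/p1.png

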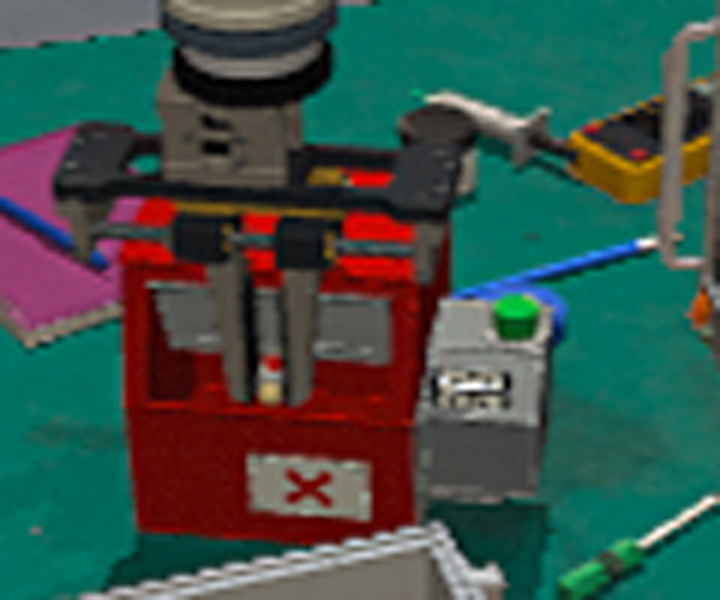

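The flap is pushed in and the part sits over the sill (about 270,385), with no contact force yet. Edging further in.

Call:
{"op": "move_arm", "data": {"moves": "0.01 0 0 0; 0.017 0 0 0; 0.017 0 0 0"}}

```text
time: 6.6
ee_pos: [0.5187, 0.2343, 0.1099]
ee_rot: [0.001, 0.836, 0.548, -0.002]
ft_force: [-3.0, -11.2, 5.7]
grip_width: 0.0151
finger_force: 30.3
```

Call:
{"op": "move_arm", "data": {"moves": "0.007 0 0 0; 0.013 0 0 0; 0.013 0 0 0"}}

```text
time: 6.85
ee_pos: [0.5186, 0.2345, 0.1098]
ee_rot: [0.002, 0.836, 0.548, -0.005]
ft_force: [-7.8, -29.0, 15.4]
grip_width: 0.0155
finger_force: 39.8
```

```bash
python3 -c "
from h import *
boxpos()"
```

```text
box mm [-61.3  -0.8 109.8] f [ -7.8 -29.   15.4] w 0.015507963150191319
```

Call:
{"op": "move_arm", "data": {"moves": "-0.02 0 0 0; -0.022 0 0 0; -0.022 0 0 0"}}

```text
time: 7.1
ee_pos: [0.5187, 0.2336, 0.1102]
ee_rot: [-0.0, 0.837, 0.548, 0.0]
ft_force: [-0.6, -0.7, -0.3]
grip_width: 0.0152
finger_force: 25.0
```

Call:
{"op": "move_arm", "data": {"moves": "0 0 0 0; 0 0 0 0; 0 0 0 0; 0 0 0 0; 0 0 0 0", "fingers": 0.5}}

```text
time: 7.52
ee_pos: [0.5188, 0.234, 0.1102]
ee_rot: [-0.0, 0.837, 0.548, 0.0]
ft_force: [-0.0, -0.8, 0.8]
grip_width: 0.0453
finger_force: 0.0
```

```bash
python3 - <<'E'
from h import *
boxpos()
f=eyes.grab_frame('side'); cv2.imwrite('pics/p2.png',cv2.resize(f['color'][110:180,255:345],(720,560),interpolation=cv2.INTER_CUBIC)[...,::-1])
E
```

```text
box mm [-61.7  -1.2 110.2] f [-0.  -0.8  0.8] w 0.04534029986876068
```

View pics/p2.png

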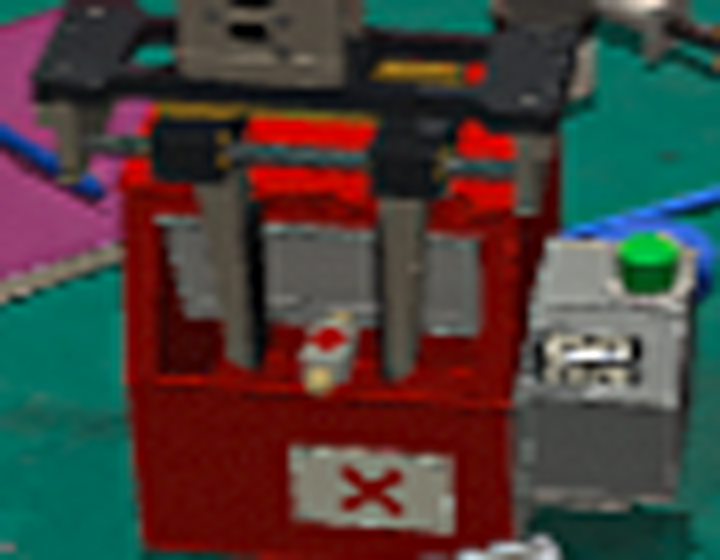

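Fingers are open. The part's tail still shows on the sill (318,385), possibly mid-tip. I'll wait a moment and recheck numerically.

Call:
{"op": "move_arm", "data": {"moves": "0 0 0 0; 0 0 0 0; 0 0 0 0; 0 0 0 0"}}

```text
time: 7.9
ee_pos: [0.5186, 0.2336, 0.1101]
ee_rot: [-0.0, 0.837, 0.548, 0.0]
ft_force: [-0.3, 0.3, -0.1]
grip_width: 0.0457
finger_force: 0.0
```

```bash
python3 - <<'E'
from h import *
old=cv2.imread('pics/p2.png')
f=eyes.grab_frame('side'); new=cv2.resize(f['color'][110:180,255:345],(720,560),interpolation=cv2.INTER_CUBIC)[...,::-1]
cv2.imwrite('pics/p3.png',new)
d=np.abs(old.astype(int)-new).sum(2); ys,xs=np.nonzero(d>120); print(len(xs), xs.min() if len(xs) else 0, xs.max() if len(xs) else 0, ys.min() if len(ys) else 0, ys.max() if len(ys) else 0)
print([ (round(d['conf'],2),np.round(d['rect'],1)) for d in masks_of('side','reject_a')])
# light pixels near sill
p=f['color'][140:162,285:305].astype(int); print((p[...,1]>110).sum(), np.argwhere(p[...,1]>130)[:20].tolist())
E
```

```text
29 556 562 57 61
[(0.57, array([339. , 295.6,   6.2,  14.1])), (0.53, array([298.4, 154.4,   6.7,   7.3]))]
38 [[9, 12], [10, 10], [10, 11], [10, 12], [13, 8], [13, 12], [14, 8], [14, 9], [14, 10], [14, 11], [14, 12], [16, 9], [16, 10], [17, 9], [17, 10], [18, 9]]
```

```bash
python3 - <<'E'
from h import *
f=eyes.grab_frame('side'); c,n=np.cos(np.radians(BY)),np.sin(np.radians(BY))
for nm,(u,v) in dict(dot=(255+326/8,110+338/8),rear=(255+318/8,110+382/8),nose=(255+343/8,110+316/8)).items():
    for z in (.085,.092,.098):
        P=atz(f,u,v,z); d=P[:2]-B; print(nm,z,np.round([(c*d[0]+n*d[1])*1000,(-n*d[0]+c*d[1])*1000],1))
E
```

```text
dot 0.085 [-30.1   3.7]
dot 0.092 [-40.5   1.4]
dot 0.098 [-49.4  -0.6]
rear 0.085 [-60.4   1. ]
rear 0.092 [-70.5  -1.3]
rear 0.098 [-79.1  -3.3]
nose 0.085 [-13.9   0.1]
nose 0.092 [-24.4  -2.2]
nose 0.098 [-33.4  -4.2]
```

Call:
{"op": "move_arm", "data": {"moves": "-0.02 0 0 0; -0.03 0 0.01 0; -0.03 0 0.023 0; -0.03 0 0.023 0"}}

```text
time: 8.38
ee_pos: [0.5144, 0.2248, 0.1023]
ee_rot: [-0.0, 0.837, 0.548, -0.001]
ft_force: [-1.0, -0.9, -0.5]
grip_width: 0.0457
finger_force: 0.0
```

Call:
{"op": "move_arm", "data": {"moves": "0 0 0 0; 0 0 0 0; 0 0 0 0; 0 0 0 0; 0 0 0 0", "fingers": 0, "squeeze": 20}}

```text
time: 8.8
ee_pos: [0.5151, 0.2254, 0.1033]
ee_rot: [0.0, 0.837, 0.548, 0.0]
ft_force: [0.0, -0.3, -0.1]
grip_width: 0.0154
finger_force: 20.1
```

```bash
python3 - <<'E'
from h import *
boxpos()
f=eyes.grab_frame('side'); save(f,'p4.png')
print([ (round(d['conf'],2),np.round(d['rect'],1)) for d in masks_of('side','reject_a')])
E
```

```text
box mm [-71.   -1.2 103.3] f [ 0.  -0.3 -0.1] w 0.015437203840750723
[(0.51, array([340.7, 297. ,   4.6,  14.4]))]
```

Call:
{"op": "move_arm", "data": {"moves": "0.01 0 -0.005 0; 0.02 0 -0.007 0; 0.028 0 -0.007 0; 0.028 0 -0.007 0; 0.028 0 -0.007 0"}}

```text
time: 9.32
ee_pos: [0.5182, 0.2332, 0.1052]
ee_rot: [-0.0, 0.837, 0.548, -0.0]
ft_force: [-0.5, -1.0, 0.2]
grip_width: 0.0153
finger_force: 20.0
```

```bash
python3 - <<'E'
from h import *
boxpos()
f=eyes.grab_frame('side'); cv2.imwrite('pics/p5.png',cv2.resize(f['color'][110:180,255:345],(720,560),interpolation=cv2.INTER_CUBIC)[...,::-1])
print([ (round(d['conf'],2),np.round(d['rect'],1)) for d in masks_of('side','reject_a')])
E
```

```text
box mm [-62.6  -1.  105.2] f [-0.5 -1.   0.2] w 0.015273949301800599
[(0.42, array([339.7, 297. ,   7.2,  12.8]))]
```

View pics/p5.png

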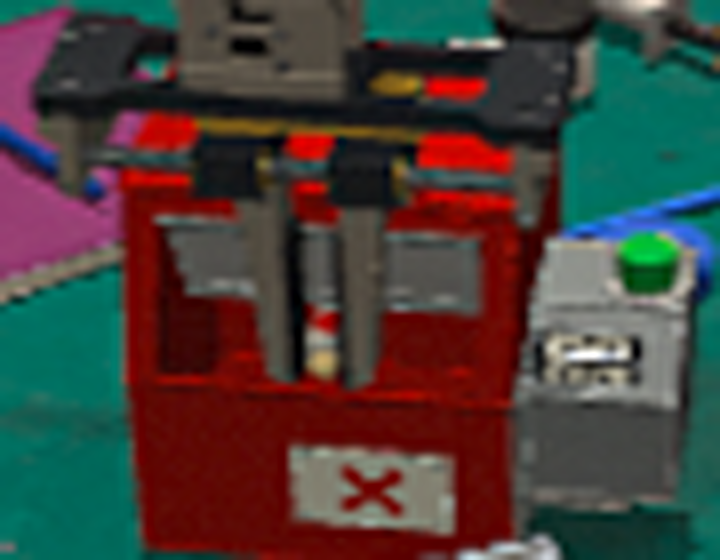

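The part is deeper now (tail at about 322,365, flap open further). Releasing.

Call:
{"op": "move_arm", "data": {"moves": "0 0 0 0; 0 0 0 0; 0 0 0 0; 0 0 0 0; 0 0 0 0; 0 0 0 0", "fingers": 0.5}}

```text
time: 9.92
ee_pos: [0.5184, 0.2331, 0.1053]
ee_rot: [-0.0, 0.837, 0.548, 0.0]
ft_force: [-0.3, -0.9, 0.8]
grip_width: 0.046
finger_force: 0.0
```

```bash
cat >> h.py <<'E'
def inmouth():  # print bright (part) pixels between the fingers in the mouth, side view, and blue-ish hint rows
    f=eyes.grab_frame('side'); p=f['color'][142:162,272:320].astype(int)
    m=(p[...,1]>110); ys,xs=np.nonzero(m); print('bright',m.sum(), 'mask a',[(round(d['conf'],2),np.round(d['rect'],1).tolist()) for d in masks_of('side','reject_a')])
    for r in p: print(''.join('#' if q[1]>140 else '+' if q[1]>90 else 'r' if q[0]>150 else '.' for q in r))
    return f
E
python3 -c "
from h import *
boxpos(); inmouth()"
```

```text
box mm [-62.7  -1.2 105.3] f [-0.3 -0.9  0.8] w 0.046034742427040656
bright 38 mask a [(0.41, [338.1, 296.8, 3.1, 15.8])]
......++.........++.........+........+++++......
......++.........+......++.++........+++++......
......++.........+..........+........+++++......
......+..........+..........+........++.++......
......++.........++.........+........+.+++......
.......+++......+#++++......+............+......
.......++........++....+++++++.........+++......
.................+++++..+++..+.......+++++......
......................+++##++..........+++......
..........++...........r.+++...........+++......
......................rrrr......................
.....................++r........................
.....................+####+.....................
.....................+++++......................
.....................+##++..............r.......
......rr.............+##++......................
.....................+++........................
.................................rrr............
................................................
................................................
```

The flap's spring pushes the part back out until its body hooks behind the sill, and it jams there. I'll back off, close the fingers and push from behind so the nose passes under the flap edge.

Call:
{"op": "move_arm", "data": {"moves": "-0.04 0 0 0; -0.08 0 0 0; -0.12 0 0 0; -0.12 0 0 0; -0.12 0 0 0"}}

```text
time: 10.43
ee_pos: [0.5035, 0.199, 0.1054]
ee_rot: [-0.0, 0.837, 0.547, -0.0]
ft_force: [0.6, 0.2, 0.3]
grip_width: 0.0456
finger_force: 0.0
```

Call:
{"op": "move_arm", "data": {"moves": "0 0 0.007 0; 0 0 0.014 0; 0 0 0.014 0; 0 0 0.014 0; 0 0 0.014 0; 0 0 0.014 0", "fingers": 0}}

```text
time: 10.93
ee_pos: [0.504, 0.2002, 0.101]
ee_rot: [-0.0, 0.837, 0.548, -0.0]
ft_force: [1.1, -0.3, -0.1]
grip_width: 0.0078
finger_force: 0.0
```

```bash
python3 -c "
from h import *
boxpos(); inmouth(); go(bw(-75,0),.1015,BY)"
```

```text
box mm [-98.5  -1.1 101. ] f [ 1.1 -0.3 -0.1] w 0.007848045424772675
bright 15 mask a [(0.44, [340.0, 295.6, 7.4, 14.5])]
................................++++++++........
......+++.......................++++++++++......
......+++++.........++........+...++++++++....+.
......+......................+.........+++......
......++..+..............................+......
.......+++++........+........+.+.........+......
.......++++.................+++++++++..+++......
...........++................++......+++++......
.............................+++..++...+++......
.......................................+++......
................................................
................................................
................................................
................................................
........................................r.......
...rrrrrrrrr....................................
....................rr..........................
.............................rrrrrrrrrr.........
................................................
................................................
t 11.03 yaw 66.43 shares [ 0.0786 -0.0038 -0.0013] turn -0.001 rows 0.6 0.0
```

Call:
{"op": "move_arm", "data": {"moves": "0.03 -0.004 0 0; 0.055 -0.004 0 0; 0.08 -0.004 0 0; 0.1 -0.004 0 0; 0.115 -0.004 0 0; 0.123 -0.004 0 0; 0.123 -0.004 0 0; 0.123 -0.004 0 0"}}

```text
time: 11.7
ee_pos: [0.5169, 0.2335, 0.1015]
ee_rot: [0.001, 0.836, 0.548, -0.002]
ft_force: [-3.1, -8.0, 11.2]
grip_width: 0.0005
finger_force: 7.0
```

```bash
python3 -c "
from h import *
boxpos(); f=inmouth();print(ctrl.sense()['finger_force'])"
```

```text
box mm [-62.9   0.3 101.5] f [-3.1 -8.  11.2] w 0.0005010785051786472
bright 4 mask a [(0.61, [339.6, 298.0, 5.5, 15.2])]
.............................+..................
..................................+++++++.......
..........................++....................
................................................
................................................
................................................
................................................
................................................
................................................
................................................
................................................
................................................
.............r..................................
................................................
........................................r.......
......rr........................................
................................................
.................................rrr............
................................................
................................................
6.861042139353231
```

Call:
{"op": "move_arm", "data": {"moves": "-0.01 0 0 0; -0.04 0 -0.02 0; -0.08 0 -0.05 0; -0.12 0 -0.1 0; -0.17 0 -0.15 0; -0.2 0 -0.15 0; -0.2 0 -0.15 0"}}

```text
time: 12.38
ee_pos: [0.4932, 0.178, 0.147]
ee_rot: [0.0, 0.837, 0.547, 0.001]
ft_force: [-0.5, -0.7, -0.2]
grip_width: 0.0006
finger_force: 0.0
```

```bash
python3 - <<'E'
from h import *
boxpos(); f=inmouth()
t=eyes.grab_frame('top')
im=np.zeros((400,800,3),np.uint8)
im[:,:400]=cv2.resize(f['color'][105:185,255:335],(400,400),interpolation=cv2.INTER_CUBIC)
im[:,400:]=cv2.resize(t['color'][155:255,180:280],(400,400),interpolation=cv2.INTER_CUBIC)
cv2.imwrite('pics/p6.png',im[...,::-1])
E
```

```text
box mm [-1.232e+02 -1.000e-01  1.470e+02] f [-0.5 -0.7 -0.2] w 0.000596526960116486
bright 385 mask a []
...++++++++.............+++++++++++++++++#+.....
...++++++++.............+++++++++++++++++#+.....
...++++++++.............+++++++++++++++++#+.....
...+++++++++............++++++++++++++++++......
...+++++++++............++++++++++++++++++......
...+#+++++++............++++++++++++++++++......
....++++++++............++++++++++++++++++......
....++++++++............++++++++++++++++++......
....++++++++...........+++++++++++++++++++......
....+++++++++..........+++++++++++++++++++......
....++++++##+..........+++++++++++++++++++......
....++++##+++..........+##++######++++++++......
....+++++++++..........+++++++++++++++++++......
...+++++++++++........+++.+++++++++#++++++......
............+.........++++++++++++++++++++......
...rrrrrrrrrr.............++++###+++++++++......
...............rr..rrrrrrrr............++.......
............................rrrrrrrrrrr.........
................................................
................................................
```

```bash
python3 - <<'E'
from h import *
f=eyes.grab_frame('side'); o=cv2.imread('pics/side1.png')[...,::-1].astype(int)
d=np.abs(f['color'].astype(int)-o).sum(2)>90
for y in range(110,205,3): print(y,''.join('#' if d[y,x:x+3].any() else '.' for x in range(225,360,3)))
go((.517,-.241),.22,74)
E
```

```text
110 ..........##############.....................
113 ..........######################.............
116 .........#####.##################............
119 ........##################..#####............
122 .........####...#################............
125 .........####....##########.#####............
128 ..........###############.....##.............
131 ..........#.....################.............
134 ..................#######.....##.............
137 ....................####.....................
140 ...................#####.....................
143 ...................#####.....................
146 ...................#####.....................
149 ...................#####.....................
152 ....................####.....................
155 ....................###......................
158 .....................##......................
161 .............................................
164 .............................................
167 .............................................
170 .............................................
173 .............................................
176 .............................................
179 .............................................
182 .............................................
185 .............................................
188 .............................................
191 .............................................
194 .............................................
197 .............................................
200 .............................................
203 .............................................
t 12.58 yaw 66.42 shares [-1.2536  0.6324 -0.2481] turn -0.253 rows 10.3 1.1
```

The flap is shut and nothing lies outside in front, so the first part is in. Checking clearance for the button next.

```bash
python3 - <<'E'
from h import *
t=eyes.grab_frame('top'); s=eyes.grab_frame('side')
for uv in ((190,128),(350,142)): print('base',uv,atz(t,*uv,0).round(3))
for uv in ((186,95),(356,112)): print('topedge',uv,atz(t,*uv,.15).round(3),atz(t,*uv,.2).round(3))
for z in (0,.1,.2): print('side front-right base',atz(s,400,232,z).round(3),'top left',atz(s,368,85,z).round(3),'top right',atz(s,432,155,z).round(3))
b=bw(-30,-122); print(b); go(b,.2,20)
E
```

```text
base (190, 128) [0.797 0.393 0.   ]
base (350, 142) [ 0.757 -0.113  0.   ]
topedge (186, 95) [0.836 0.362 0.15 ] [0.811 0.344 0.2  ]
topedge (356, 112) [ 0.791 -0.117  0.15 ] [ 0.768 -0.111  0.2  ]
side front-right base [ 0.741 -0.074  0.   ] top left [0.978 0.83  0.   ] top right [0.997 0.246 0.   ]
side front-right base [ 0.689 -0.167  0.1  ] top left [0.898 0.628 0.1  ] top right [0.915 0.114 0.1  ]
side front-right base [ 0.638 -0.259  0.2  ] top left [0.817 0.425 0.2  ] top right [ 0.832 -0.017  0.2  ]
[0.64216566 0.21477107]
t 12.68 yaw 66.44 shares [ 0.3051  0.4074 -0.1821] turn 1.548 rows 3.9 6.5
```

Call:
{"op": "move_arm", "data": {"moves": "0 0 -0.1 0.2; 0.03 0.05 -0.18 0.4; 0.1 0.13 -0.182 0.6; 0.17 0.22 -0.182 0.8; 0.24 0.31 -0.182 1; 0.29 0.39 -0.182 1; 0.305 0.4074 -0.182 1; 0.305 0.4074 -0.182 1"}}

```text
time: 13.35
ee_pos: [0.6434, 0.2149, 0.1994]
ee_rot: [-0.0, 0.95, 0.313, -0.0]
ft_force: [-1.3, -0.1, -0.6]
grip_width: 0.0004
finger_force: 0.0
```

```bash
python3 - <<'E'
from h import *
b=bw(-30,-122); go(b,.155,20); boxpos()
f=eyes.grab_frame('side'); print([(round(d['conf'],2),np.round(d['rect'],1)) for d in masks_of('side','button_top')], proj(f,np.r_[ctrl.sense()['ee_pos'][:2],.1355]))
# drum window pixels
P=[proj(f,np.r_[bw(x,y),z]) for x,y,z in((-70,-138,.119),(-70,-80,.119),(-70,-80,.045))]; print(np.round(P,1).tolist())
for (u,v) in [(326,150)]:
    pass
h=cv2.cvtColor(f['color'],cv2.COLOR_RGB2HSV)[145:165,318:345]
for r in range(145,164): print(r,' '.join('%02x%02x%02x'%tuple(f['color'][r,c]) for c in range(320,340)))
E
```

```text
t 13.35 yaw 36.45 shares [-0.0035 -0.0019  0.1479] turn 0.548 rows 1.1 2.3
box mm [ -29.4 -123.   199.4] f [-1.3 -0.1 -0.6] w 0.0003993879038293851
[(0.6, array([334.9, 141.4,   5.1,   3.7]))] [335.66588508 141.32958057]
[[339.7, 153.5], [320.3, 152.1], [320.6, 172.2]]
145 360000 3c0e0c 494440 565a55 4d504c 4a4c49 4c4d4b 4b4e4b 494c47 464744 53524d 6c6661 535d4d 064a17 005219 005318 005217 024f18 064b17 818a77
146 360000 3d2927 767b75 949b94 747773 535451 4f524e 4d4e4c 4d4e4d 4d504e 4d4f4b 625f5b 69665f 4a5b48 28542d 245529 27562b 3b5c3c 5b6656 b4ada1
147 330000 564845 82837d 929890 969a93 989b97 767874 484946 4c4d4a 51524f 4e504d 535451 63615c 756d6b 837977 978c89 9a8f8b 908682 88817b 817f78
148 300000 6d6f6b 838a84 787b77 6f716d 656763 696b67 626461 50514f 525350 5a5a59 565956 515250 4f4e4e 555551 5f5f5c 656461 65645f 62635e 60635f
149 260000 636762 818780 7e7f7b 7f817c 7f817c 6e6f6b 5c5e5b 5f615e 5f615d 5e605d 5e605d 5f615e 5f615e 646762 6b6f6a 6c6f6a 6c6d69 606360 5f615f
150 300200 70736f 898e89 7a7c78 7c7e7a 7b7e7a 696c69 5a5a59 5f5f5e 5d5e5c 5c5d59 5b5e5b 5c5e5b 5f605e 646563 6
[... 1205 characters left out ...]
b6e6c 747673 6a6c69 6f716d 70736f 70726f 757773 70716e 666864 646764 676966 696c69 646663 5f605c 5f615e 60615d 696b69 4f504e
160 4c504c 40423f 383838 414340 494a48 454845 494a48 3f423f 333734 3b3c39 464845 424441 474a47 575855 555453 4f514d 545551 555753 6d6d6a 575855
161 404643 484a48 454642 444643 424342 434442 434441 444542 424342 454645 454843 424341 414241 424141 3f403e 3a3b3a 3b3c3b 424442 525351 464645
162 434644 4b4b4b 444744 444743 454744 444642 454844 464845 454543 464745 454745 424341 464746 434442 424441 434443 434542 424442 484a48 3a3a36
163 424845 474a48 454644 454744 444744 454744 434643 454744 454744 464946 444643 444543 444744 444743 454542 454544 434442 434442 474a45 3d3a38
```

Call:
{"op": "move_arm", "data": {"moves": "-0.0035 -0.002 0.08 0; -0.0035 -0.002 0.15 0; -0.0035 -0.002 0.18 0; -0.0035 -0.002 0.195 0; -0.0035 -0.002 0.206 0; -0.0035 -0.002 0.21 0; -0.0035 -0.002 0.21 0; -0.0035 -0.002 0.21 0"}}

```text
time: 14.12
ee_pos: [0.641, 0.2143, 0.139]
ee_rot: [-0.0, 0.95, 0.313, 0.0]
ft_force: [-2.9, -0.3, 2.5]
grip_width: 0.0007
finger_force: 1.4
```

```bash
cat >> h.py <<'E'
def win(tag=''):
    f=eyes.grab_frame('side'); p=f['color'][150:160,321:336].astype(int)
    y=((p[...,0]-p[...,2])>55)&(p[...,0]>90)
    print(tag,'yellow',y.sum(),'rows',np.nonzero(y.any(1))[0]+150)
    for r in p: print(' '.join('%3d/%3d'%(q[0],q[0]-q[2]) for q in r))
E
python3 -c "
from h import *
boxpos(); win()"
```

```text
box mm [ -30.9 -121.1  139. ] f [-2.9 -0.3  2.5] w 0.0006816481166312365
 yellow 0 rows []
115/  0 125/  0  91/  2  91/  0  93/  2  95/  1  92/  0  94/  0  94/  1  94/  3  94/  1  95/  2  95/  1  95/  1  95/  1
 66/  7  67/ -1  55/  1  64/  2 100/  7 111/  5 105/  3 102/  1  99/  1 103/  2  97/  1  91/  2  91/  0  94/  1  95/  2
 67/  6  50/ -3  88/ 10 140/ 21 117/ 17 121/ 18 125/ 18  84/ 12  87/ 13  66/  9  42/  7  58/  6  39/  3  30/  2  76/  1
 62/  7  21/ -3 160/ 11 186/ 18  92/ 15 101/ 15 108/ 16  69/  6 159/ 22 152/ 21  90/ 11 179/ 15 157/ 12   4/ -1  72/  3
 55/ -4  21/ -2 156/ 11 200/ 21 160/ 22 169/ 24 167/ 24 117/ 15 155/ 21 134/ 19 104/ 15 186/ 18 147/ 13   4/ -3  73/  1
 75/ -3  13/ -2 142/ 22 165/ 25 125/ 18 164/ 25 142/ 20 140/ 19 187/ 27 158/ 23 161/ 22 171/ 25  97/ 14  57/ -7  97/ -3
 61/ -2  34/  0 143/ 21 148/ 22  68/  7 138/ 19 123/ 19  59/  6 122/ 15  91/ 10  96/ 14 151/ 22 118/ 15  54/  1  78/  1
113/ -5  58/ -1  77/  7 126/ 16 151/ 20 156/ 22 121/ 17 161/ 12 211/ 16 183/ 11 174/ 19 166/ 25  92/ 14  34/  1  78/  2
 99/ -1  96/  1  93/  0  89/ -2  87/ -1  86/ -1  96/  0 103/  0 122/ -2 103/ -5  63/ -3  72/ -2  65/ -1  77/  0  96/  1
 85/  1  78/  2  82/  0  91/  0 106/  2 111/  1 110/  1 115/  1 111/  1 101/  1 104/  1 105/  1 109/  0 101/  1  95/  2
```

Call:
{"op": "move_arm", "data": {"moves": "0 0 0.006 0; 0 0 0.012 0; 0 0 0.012 0; 0 0 0.012 0"}}

```text
time: 14.5
ee_pos: [0.6413, 0.2144, 0.1384]
ee_rot: [-0.0, 0.95, 0.313, 0.001]
ft_force: [-12.9, -3.9, 30.8]
grip_width: 0.0005
finger_force: 15.3
```

```bash
python3 -c "
from h import *
boxpos()"
```

```text
box mm [ -30.7 -121.4  138.4] f [-12.9  -3.9  30.8] w 0.0004815970530051708
```

Call:
{"op": "move_arm", "data": {"moves": "0 0 -0.03 0; 0 0 -0.06 0; 0 0 -0.09 0; 0 0 -0.09 0"}}

```text
time: 14.83
ee_pos: [0.6423, 0.2146, 0.1634]
ee_rot: [0.0, 0.95, 0.313, 0.002]
ft_force: [0.2, -0.3, 0.5]
grip_width: 0.0005
finger_force: 0.0
```

```bash
python3 -c "
from h import *
boxpos(); win()"
```

```text
box mm [ -30.1 -122.2  163.4] f [ 0.2 -0.3  0.5] w 0.0005081922750907208
 yellow 0 rows []
112/  1 140/  0 104/  1  90/  0  94/  1  91/  1  92/  0  95/  1  93/  1  93/  1  93/  2  95/  2  96/  2  94/  1  95/  2
 87/  4  87/ -2  52/  0 103/ -1 127/  2 111/  6 105/  2  99/  0 100/  2 102/  1  97/  1  92/  2  92/  0  94/  1 101/  0
 86/  0  71/ -3  86/ 11 137/ 20 120/ 18 131/ 19 128/ 19  83/ 12  85/ 12  66/ 10  48/  9  64/  8  41/  5  30/  0  76/  1
 72/  8  21/ -2 160/ 12 185/ 19  92/ 15  97/ 13 106/ 14  70/  8 158/ 23 152/ 21 117/ 16 195/ 19 158/ 13   5/ -2  71/  2
 71/ -2  24/ -2 154/ 10 199/ 21 160/ 24 170/ 24 169/ 24 118/ 16 154/ 21 133/ 19 101/ 15 185/ 17 147/ 12   4/ -3  75/  2
 96/ -1  11/ -3 141/ 21 165/ 25 126/ 19 163/ 23 161/ 23 159/ 23 186/ 26 158/ 23 161/ 24 170/ 23  97/ 16  58/ -6  96/ -2
 72/ -2  35/  0 143/ 21 148/ 22  68/  6 138/ 19 121/ 19  57/  5 122/ 15  92/ 12  96/ 14 151/ 20 118/ 14  53/  1  77/  1
113/ -5  59/  0  77/  7 129/ 16 152/ 20 156/ 21 126/ 18 164/ 13 211/ 16 184/ 12 172/ 18 176/ 27 107/ 14  29/ -1  78/  2
 98/ -1  97/  2  94/  0  88/  0  87/  0  92/  0 101/ -1 102/ -1 122/ -3 109/ -3  67/ -1  70/ -2  65/ -2  79/  1  97/  2
 85/  1  78/  1  87/  0 100/  0 110/ -1 111/  3 111/  1 115/  1 109/  0 102/  1 104/  2 104/  1 107/  0 103/  1  95/  2
```

Call:
{"op": "move_arm", "data": {"moves": "0 0 0.04 0; 0 0 0.065 0; 0 0 0.078 0; 0 0 0.087 0; 0 0 0.087 0; 0 0 0.05 0; 0 0 0.02 0; 0 0 0 0; 0 0 0 0"}}

```text
time: 15.63
ee_pos: [0.6411, 0.2142, 0.1612]
ee_rot: [-0.0, 0.95, 0.313, 0.0]
ft_force: [0.6, 0.5, -0.2]
grip_width: 0.0003
finger_force: 0.0
```

```bash
python3 -c "
from h import *
boxpos(); win()"
```

```text
box mm [ -30.9 -121.2  161.2] f [ 0.6  0.5 -0.2] w 0.00028475271722935245
 yellow 0 rows []
112/  1 139/  0 105/  1  89/  1  94/ -1  92/  1  93/  0  95/  0  96/  1  95/  2  94/  1  96/  1  96/  1  96/  2  94/  1
 87/  3  88/ -1  53/ -1 101/ -3 128/  3 110/  5 105/  3 102/  1 100/  2 103/  1  98/  2  91/  1  93/  2  93/  0 101/  1
 88/  1  69/ -4  84/ 10 137/ 19 122/ 17 132/ 19 132/ 19  84/ 12  66/ 10  42/  7  41/  6  63/  8  43/  5  27/  0  75/  1
 72/  7  22/ -2 159/ 11 185/ 19  92/ 16  93/ 13 104/ 14  53/  6 119/ 17 104/ 15  63/  7 180/ 15 160/ 13   0/  0  73/  2
 70/ -4  25/ -2 154/ 12 203/ 22 149/ 21  67/  5 105/ 16 146/ 21 174/ 25 151/ 20 123/ 18 184/ 17 148/ 13   5/ -4  75/  1
 95/  0  12/ -3 141/ 22 189/ 29 160/ 24 102/ 14 104/ 14 162/ 22 186/ 27 183/ 27 184/ 26 171/ 23  98/ 16  54/ -8  97/ -2
 70/ -2  31/  0 142/ 21 147/ 21  68/  7 143/ 20 126/ 20  60/  6 125/ 16  86/ 11 127/ 18 174/ 23 118/ 15  54/  4  78/  1
112/ -6  59/ -1  75/  5 127/ 15 154/ 21 158/ 21 121/ 15 161/ 13 213/ 16 161/  6 152/ 17 175/ 25 106/ 15  31/  0  77/  1
 99/  0  95/  0  92/ -1  88/ -2  87/ -1  93/  0 102/  0 103/  1 122/ -2 107/ -4  69/  1  68/ -2  61/ -1  78/  1  97/  2
 84/ -1  79/  0  86/  1 101/  1 110/  1 110/  0 110/  0 115/  1 110/  2 102/  1 103/  1 106/  1 107/  0 103/  1  97/  3
```

Call:
{"op": "move_arm", "data": {"moves": "0 0 0.04 0; 0 0 0.065 0; 0 0 0.078 0; 0 0 0.087 0; 0 0 0.087 0; 0 0 0.05 0; 0 0 0.02 0; 0 0 0 0; 0 0 0 0"}}

```text
time: 16.43
ee_pos: [0.6411, 0.2142, 0.1613]
ee_rot: [-0.0, 0.95, 0.313, 0.0]
ft_force: [0.6, -0.6, -0.2]
grip_width: 0.0009
finger_force: 0.0
```

```bash
python3 -c "
from h import *
boxpos(); win()"
```

```text
box mm [ -30.9 -121.2  161.3] f [ 0.6 -0.6 -0.2] w 0.0009265944944750752
 yellow 0 rows []
113/  0 139/  1 107/  2  89/  0  93/  0  94/  2  92/  0  94/  0  95/  1  94/  2  94/  2  94/  1  96/  1  95/  2  94/  1
 87/  3  89/ -1  54/  2 101/ -2 127/  3 109/  5  99/  1 100/  2  95/  1  99/  0  95/  1  90/  2  91/  0  95/  2 101/  1
 88/  1  70/ -5  82/  9 135/ 18 149/ 22 152/ 20 127/ 18  99/ 14  81/ 13  55/ 10  60/ 11  67/  9  39/  3  28/  0  77/  2
 75/  9  21/ -3 156/ 11 200/ 21 182/ 27 181/ 26 182/ 25 185/ 26 187/ 25 189/ 28 190/ 27 209/ 21 154/ 12   2/ -3  72/  2
 70/ -4  24/ -2 153/ 11 192/ 21 176/ 25 175/ 24 176/ 25 177/ 25 177/ 25 177/ 26 180/ 26 197/ 21 143/ 11   3/ -4  72/  0
 95/ -2  10/ -4 136/ 20 184/ 27 177/ 27 174/ 24 176/ 24 174/ 26 175/ 25 175/ 26 177/ 25 163/ 23  95/ 14  56/ -7  94/ -3
 71/ -2  33/  2 139/ 20 186/ 28 179/ 26 176/ 25 174/ 25 176/ 25 178/ 25 179/ 25 182/ 26 170/ 24 116/ 15  55/  2  79/  0
113/ -6  56/  0  75/  5 121/ 14 146/ 20 148/ 19 134/ 18 167/ 14 200/ 15 198/ 14 192/ 21 171/ 25 107/ 16  30/ -2  79/  3
100/  1  96/  0  93/  1  87/ -1  84/ -1  90/  0  99/ -1  98/ -1 119/ -2 105/ -5  64/ -1  66/ -3  60/ -2  78/  1  98/  2
 85/  1  78/  1  86/  0 100/  1 110/  0 112/  2 111/  1 113/  0 108/  1 101/  2 103/  1 105/  1 108/  0 102/  2  96/  2
```

Blank face (0), so it counts as expected. Two more presses.

Call:
{"op": "move_arm", "data": {"moves": "0 0 0.04 0; 0 0 0.065 0; 0 0 0.078 0; 0 0 0.087 0; 0 0 0.087 0; 0 0 0.05 0; 0 0 0.02 0; 0 0 0 0; 0 0 0 0"}}

```text
time: 17.23
ee_pos: [0.6411, 0.2143, 0.1613]
ee_rot: [-0.0, 0.95, 0.313, 0.0]
ft_force: [0.4, -0.4, 0.8]
grip_width: 0.0008
finger_force: 0.0
```

Call:
{"op": "move_arm", "data": {"moves": "0 0 0.04 0; 0 0 0.065 0; 0 0 0.078 0; 0 0 0.087 0; 0 0 0.087 0; 0 0 0.05 0; 0 0 0.02 0; 0 0 0 0; 0 0 0 0"}}

```text
time: 17.98
ee_pos: [0.641, 0.2142, 0.1611]
ee_rot: [-0.0, 0.95, 0.313, -0.0]
ft_force: [-0.6, 0.2, -1.2]
grip_width: 0.0007
finger_force: 0.0
```

```bash
python3 -c "
from h import *
boxpos(); win(); go((.5126,-.2564),.25,74)"
```

```text
box mm [ -31.  -121.2  161.1] f [-0.6  0.2 -1.2] w 0.0006833158421521735
 yellow 54 rows [152 153 154 155 156 157]
114/  1 140/ -1 106/ -2  90/ -4  91/ -5  91/ -5  92/ -4  94/ -5  95/ -1  96/  1  93/ -2  96/  0  97/  0  95/  0  94/  2
 87/  3  86/ -7  52/ -6 102/-12 128/-11 110/ -6 100/-11  99/-14  96/-13 101/-11  95/-12  90/ -9  92/ -6  92/ -2 102/  1
 87/ -1  72/-14  80/ 59 128/128 142/142 146/146 123/123  92/ 92  70/ 70  54/ 54  58/ 58  65/ 51  40/ 25  28/ -9  77/  1
 72/  4  22/-21 154/125 195/195 176/176 172/172 176/176 182/182 180/180 183/183 183/183 203/203 151/151   1/-17  72/ -1
 70/ -8  25/-25 149/149 191/191 149/149  77/ 77 123/123 175/175 127/127 129/129 174/174 190/190 139/139   6/-23  74/ -2
 96/ -4  13/-20 131/131 181/181 136/136  86/ 86 141/141 154/154  84/ 80  85/ 85 153/153 159/159  90/ 90  58/-24  97/ -5
 70/ -4  33/-12 133/122 179/179 178/178 176/176 173/173 174/174 179/179 177/177 177/177 164/164 113/ 64  53/-12  78/ -2
113/ -6  57/-10  74/ 28 118/ 93 141/131 142/131 129/116 163/163 194/194 194/194 183/183 164/164 102/102  32/-10  79/  0
100/  0  99/ -1  94/ -8  87/-16  87/-18  91/-21  98/-22 101/-23 120/-30 106/-31  66/-27  64/-23  60/-14  77/ -4  97/  0
 84/  2  80/  1  84/ -2 100/ -2 112/ -1 112/ -2 110/ -3 116/ -4 109/ -4 102/ -4 104/ -4 105/ -3 109/ -1 103/  0  96/  2
t 18.03 yaw 36.43 shares [-1.2753  1.0082 -0.2978] turn -1.252 rows 11.9 5.2
```

The yellow two-dot face sits square in the window. On to the second reject.

Call:
{"op": "move_arm", "data": {"moves": "0 0 -0.13 0; -0.07 0.06 -0.24 -0.2; -0.17 0.14 -0.3 -0.4; -0.28 0.22 -0.3 -0.6; -0.39 0.31 -0.3 -0.8; -0.5 0.39 -0.3 -1; -0.61 0.48 -0.3 -1; -0.72 0.57 -0.3 -1; -0.82 0.65 -0.3 -1; -0.93 0.73 -0.3 -1", "fingers": 0.55}}

```text
time: 18.87
ee_pos: [0.5454, -0.1294, 0.25]
ee_rot: [-0.0, 0.837, 0.548, -0.0]
ft_force: [0.8, -1.6, 0.1]
grip_width: 0.0507
finger_force: 0.0
```

```bash
python3 - <<'E'
from h import *
f=eyes.grab_frame('side'); h=cv2.cvtColor(f['color'],cv2.COLOR_RGB2HSV).astype(int)
m=((h[...,0]<8)|(h[...,0]>172))&(h[...,1]>140)&(h[...,2]>90); m[:270]=0
k,l,st,ce=cv2.connectedComponentsWithStats(m.astype(np.uint8)); print([(st[i,4],ce[i].round(1).tolist()) for i in range(1,k) if st[i,4]>5])
d=np.array([np.cos(np.radians(74)),np.sin(np.radians(74))])
go(np.array([.517,-.240])-.020*d,.1,74)
E
```

```text
[(np.int32(18), [340.0, 293.3])]
t 18.92 yaw 66.32 shares [-0.4188  0.0697  0.5014] turn -0.256 rows 4.7 1.1
```

Call:
{"op": "move_arm", "data": {"moves": "-0.13 0.02 0 -0.15; -0.26 0.04 0 -0.256; -0.36 0.06 0.05 -0.256; -0.412 0.07 0.15 -0.256; -0.412 0.07 0.28 -0.256; -0.412 0.07 0.4 -0.256; -0.412 0.07 0.5 -0.256; -0.412 0.07 0.5 -0.256"}}

```text
time: 19.58
ee_pos: [0.512, -0.2473, 0.0946]
ee_rot: [-0.005, 0.798, 0.602, -0.002]
ft_force: [-0.2, 0.2, -0.4]
grip_width: 0.0507
finger_force: 0.0
```

```bash
python3 - <<'E'
from h import *
d=np.array([np.cos(np.radians(74)),np.sin(np.radians(74))])
go(np.array([.517,-.241])-.017*d,.018,74)
E
```

```text
t 19.58 yaw 74.08 shares [-0.0324  0.0128  0.255 ] turn 0.003 rows 1.9 0.0
```

Call:
{"op": "move_arm", "data": {"moves": "0 0 0 0; 0 0 0 0; 0 0 0 0"}}

```text
time: 19.83
ee_pos: [0.5177, -0.2498, 0.103]
ee_rot: [0.001, 0.798, 0.603, 0.001]
ft_force: [-0.3, 0.0, -0.7]
grip_width: 0.0504
finger_force: 0.0
```

```bash
python3 - <<'E'
from h import *
d=np.array([np.cos(np.radians(74)),np.sin(np.radians(74))])
go(np.array([.517,-.241])-.017*d,.018,74)
E
```

```text
t 19.83 yaw 74.12 shares [-0.029  -0.0113  0.2835] turn 0.004 rows 2.1 0.0
```

Call:
{"op": "move_arm", "data": {"moves": "-0.029 -0.011 0.05 0; -0.029 -0.011 0.12 0; -0.029 -0.011 0.2 0; -0.029 -0.011 0.26 0; -0.029 -0.011 0.28 0; -0.029 -0.011 0.28 0; -0.029 -0.011 0.28 0"}}

```text
time: 20.42
ee_pos: [0.5117, -0.2572, 0.0185]
ee_rot: [0.001, 0.798, 0.603, 0.0]
ft_force: [0.0, 0.6, -0.1]
grip_width: 0.0507
finger_force: 0.0
```

```bash
python3 - <<'E'
from h import *
d=np.array([np.cos(np.radians(74)),np.sin(np.radians(74))])
go(np.array([.517,-.241])-.017*d,.018,74)
E
```

```text
t 20.42 yaw 74.11 shares [0.0001 0.0019 0.0016] turn 0.004 rows 0.0 0.0
```

Call:
{"op": "move_arm", "data": {"moves": "0 0 0 0; 0 0 0 0; 0 0 0 0; 0 0 0 0; 0 0 0 0; 0 0 0 0", "fingers": 0, "squeeze": 25}}

```text
time: 20.92
ee_pos: [0.5111, -0.257, 0.0175]
ee_rot: [0.0, 0.798, 0.603, 0.0]
ft_force: [-0.8, 0.6, 3.5]
grip_width: 0.0192
finger_force: 25.0
```

Call:
{"op": "move_arm", "data": {"moves": "0 0 -0.12 0; 0 0 -0.25 0; 0 0 -0.38 0; 0 0 -0.51 0; 0 0 -0.64 0; 0 0 -0.68 0; 0 0 -0.68 0"}}

```text
time: 21.5
ee_pos: [0.5127, -0.2578, 0.225]
ee_rot: [0.003, 0.798, 0.603, 0.001]
ft_force: [0.4, -0.1, 0.3]
grip_width: 0.0192
finger_force: 25.0
```

```bash
python3 - <<'E'
from h import *
go(bw(-150,0),.22,BY)
E
```

```text
t 21.5 yaw 74.1 shares [ 1.2909 -0.4727  0.0119] turn 0.255 rows 9.9 1.1
```

Call:
{"op": "move_arm", "data": {"moves": "0.11 -0.04 0 0.1; 0.24 -0.09 0 0.255; 0.36 -0.13 0 0.255; 0.48 -0.18 0 0.255; 0.6 -0.22 0 0.255; 0.73 -0.27 0 0.255; 0.85 -0.32 0 0.255; 0.95 -0.36 0 0.255; 1 -0.37 0 0.255; 1 -0.37 0 0.255"}}

```text
time: 22.33
ee_pos: [0.485, 0.0648, 0.2192]
ee_rot: [-0.001, 0.836, 0.549, -0.001]
ft_force: [0.4, -0.6, 0.1]
grip_width: 0.0192
finger_force: 25.0
```

```bash
python3 - <<'E'
from h import *
go(bw(-150,0),.11,BY)
E
```

```text
t 22.33 yaw 66.64 shares [ 0.2683 -0.1242  0.3641] turn 0.006 rows 3.4 0.0
```

Call:
{"op": "move_arm", "data": {"moves": "0.09 -0.04 0 0; 0.18 -0.08 0 0; 0.26 -0.12 0.05 0; 0.268 -0.124 0.15 0; 0.268 -0.124 0.27 0; 0.268 -0.124 0.35 0; 0.268 -0.124 0.364 0; 0.268 -0.124 0.364 0"}}

```text
time: 23.0
ee_pos: [0.4825, 0.1494, 0.1096]
ee_rot: [-0.001, 0.837, 0.548, -0.003]
ft_force: [-0.5, 0.0, 0.1]
grip_width: 0.0195
finger_force: 25.0
```

```bash
python3 - <<'E'
from h import *
boxpos(); go(bw(-72,0),.107,BY)
E
```

```text
box mm [-153.7   -1.7  109.6] f [-0.5  0.   0.1] w 0.019450161023574664
t 23.0 yaw 66.43 shares [ 0.2724 -0.0059  0.0078] turn -0.001 rows 2.0 0.0
```

Call:
{"op": "move_arm", "data": {"moves": "0.07 -0.003 0.01 0; 0.13 -0.006 0.01 0; 0.18 -0.006 0.01 0; 0.22 -0.006 0.01 0; 0.25 -0.006 0.01 0; 0.28 -0.006 0.01 0; 0.3 -0.006 0.01 0; 0.3 -0.006 0.01 0; 0.3 -0.006 0.01 0"}}

```text
time: 23.75
ee_pos: [0.5184, 0.2339, 0.1088]
ee_rot: [0.0, 0.836, 0.548, -0.0]
ft_force: [0.8, -1.8, 0.1]
grip_width: 0.0187
finger_force: 25.0
```

```bash
python3 - <<'E'
from h import *
boxpos()
E
```

```text
box mm [-61.9  -0.9 108.8] f [ 0.8 -1.8  0.1] w 0.018665013858596792
```

Call:
{"op": "move_arm", "data": {"moves": "0 0 0.008 0; 0 0 0.008 0; 0 0 0.008 0"}}

```text
time: 24.0
ee_pos: [0.5184, 0.2337, 0.1063]
ee_rot: [-0.0, 0.837, 0.548, -0.0]
ft_force: [-1.0, -1.7, -1.2]
grip_width: 0.0193
finger_force: 25.0
```

Call:
{"op": "move_arm", "data": {"moves": "0 0 0.008 0; 0 0 0.008 0; 0 0 0.008 0; 0 0 0.008 0; 0 0 0.008 0; 0 0 0.008 0", "fingers": 0.5}}

```text
time: 24.5
ee_pos: [0.5186, 0.2339, 0.1042]
ee_rot: [-0.0, 0.837, 0.548, 0.0]
ft_force: [0.0, -0.0, 0.3]
grip_width: 0.0463
finger_force: 0.2
```

```bash
python3 -c "
from h import *
boxpos(); inmouth()"
```

```text
box mm [-61.8  -1.  104.2] f [ 0.  -0.   0.3] w 0.04630082570345619
bright 49 mask a [(0.39, [296.4, 153.7, 10.0, 3.6])]
......++.........+++.......++........+++++......
......++.........+.....++++++........+++++......
......++.........+..........+........+++++......
......+..........+..........+........+++++......
......++.........++.........+........+..++......
.......+++......+#++++...++.+............+......
.......++........++....+++++++.........+++......
.................+++++..+++..+.......+++++......
.....................++++#+++..........+++......
..........++.........++rrr++...........+++......
......................rrrr++....................
.....................+++.+#+....................
....................+#+###+.....................
....................+++++++.....................
.....................+##+++.............r.......
......rr.............+##+++.....................
.....................+++........................
..................................rr...........+
................................................
................................................
```

Same jam as the first time, so the same remedy: back off, close the fingers and push.

Call:
{"op": "move_arm", "data": {"moves": "-0.04 0 0 0; -0.08 0 0 0; -0.125 0 0 0; -0.125 0 0 0; -0.125 0 0 0"}}

```text
time: 25.02
ee_pos: [0.5031, 0.1984, 0.1042]
ee_rot: [-0.0, 0.837, 0.547, -0.0]
ft_force: [-0.4, 0.5, 0.5]
grip_width: 0.0458
finger_force: 0.0
```

Call:
{"op": "move_arm", "data": {"moves": "0 0 0.005 0; 0 0 0.008 0; 0 0 0.008 0; 0 0 0.008 0; 0 0 0.008 0; 0 0 0.008 0; 0 0 0.008 0", "fingers": 0}}

```text
time: 25.6
ee_pos: [0.5035, 0.1997, 0.1017]
ee_rot: [-0.0, 0.836, 0.548, -0.0]
ft_force: [-0.5, 0.1, 0.0]
grip_width: 0.0013
finger_force: 0.0
```

```bash
python3 -c "
from h import *
boxpos(); go(bw(-61.5,0),.1015,BY); inmouth()"
```

```text
box mm [-99.2  -0.9 101.7] f [-0.5  0.1  0. ] w 0.0013481122847453803
t 25.6 yaw 66.46 shares [ 0.1258 -0.0031  0.0005] turn 0.0 rows 0.9 0.0
bright 18 mask a []
..............................+++++++++.........
......++++...................+++++++++++++......
......++.+++.................+.....+++++++......
......+.....................++.....+..++++......
......++...+.............................+......
.......++++++...............+...+........+......
.......+++.+...............++++++++++..+++......
...........++................++......+++++......
...........................++.++..++...+++......
...........................+...........+++......
..........................++....................
..........................++....................
...........................+....................
................................................
........................................r.......
...rrrrrrrrr....................................
................................................
.............................rrrrrrrrrr.........
................................................
................................................
```

Call:
{"op": "move_arm", "data": {"moves": "0.03 -0.003 0 0; 0.055 -0.003 0 0; 0.08 -0.003 0 0; 0.1 -0.003 0 0; 0.115 -0.003 0 0; 0.124 -0.003 0 0; 0.124 -0.003 0 0; 0.124 -0.003 0 0"}}

```text
time: 26.37
ee_pos: [0.5177, 0.2344, 0.1018]
ee_rot: [-0.0, 0.836, 0.548, 0.0]
ft_force: [-1.0, -2.3, 4.0]
grip_width: -0.0001
finger_force: 3.0
```

```bash
python3 -c "
from h import *
boxpos(); inmouth()"
```

```text
box mm [-6.170e+01 -1.000e-01  1.018e+02] f [-1.  -2.3  4. ] w -8.230511949798829e-05
bright 174 mask a []
....++++++++++++.............+++++++++++++......
....++++++++++++.............++++++++++++++.....
....++++++++++++.............+++++++++++++......
....+++++++++++++............+++++++++++++......
....+++++++++++++............++++++++++++++.....
.....++++++++++++............+++++++++++++......
.....++++++++++++............+++++++++++++......
.....++++++++++++............+++++++++++++......
.....+++++++++++++...........+++++++++++++......
....++++++++++++++..........++++++++++++++......
....++++++++#+++++..........+#++####+++++++.....
....++++++++++++++...........+++++++++++++......
..........+#++++++............+++++++++++++.....
............................+++++++++++++++.....
..................................++.+#++++.....
......rr........................................
................................................
.................................rrr...........+
................................................
................................................
```

The flap now rests on the fingers, so the part has dropped in. Retreating and checking.

Call:
{"op": "move_arm", "data": {"moves": "-0.03 0 0 0; -0.08 0 -0.02 0; -0.14 0 -0.06 0; -0.2 0 -0.15 0; -0.26 0 -0.27 0; -0.3 0 -0.4 0; -0.4 0 -0.5 0; -0.5 0 -0.5 0; -0.6 0 -0.5 0; -0.6 0 -0.5 0"}}

```text
time: 27.3
ee_pos: [0.4427, 0.065, 0.2522]
ee_rot: [0.001, 0.837, 0.547, -0.0]
ft_force: [0.3, -0.2, 0.5]
grip_width: 0.0004
finger_force: 0.0
```

```bash
python3 - <<'E'
from h import *
win(); f=eyes.grab_frame('side')
print({l:[(round(d['conf'],2),np.round(d['rect'],1).tolist()) for d in masks_of('side',l)] for l in('reject_a','good_part','flap')})
im=np.zeros((560,800,3),np.uint8); im[:,:400]=cv2.resize(f['color'][100:212,260:340],(400,560),interpolation=cv2.INTER_CUBIC)
im[:,400:]=cv2.resize(f['color'][260:372,270:350],(400,560),interpolation=cv2.INTER_CUBIC)
cv2.imwrite('pics/end.png',im[...,::-1])
E
```

```text
yellow 57 rows [152 153 154 155 156 157]
122/ -1 149/ -2 131/  1 134/ -1 133/ -5 132/ -3 133/ -2 135/ -2 135/  0 136/  0 134/  0 133/  0 138/  3 137/  4 135/  3
 90/  1  91/ -6  56/ -8 119/-15 152/-13 135/ -9 130/-14 138/-15 149/-14 158/-14 143/-13 128/-10 132/ -5 133/  0 139/  2
 91/ -3  69/-19  84/ 65 128/128 135/135 140/140 118/118  85/ 85  62/ 62  44/ 44  50/ 50  57/ 55  33/ 25  48/-10 120/ -1
 79/  2  23/-25 200/149 237/237 190/190 185/185 188/188 199/199 186/186 186/186 196/196 208/208 152/152   2/-22 100/ -2
 74/-10  20/-32 192/192 252/252 200/200  89/ 89 137/137 229/229 190/190 192/192 250/250 238/238 143/143   9/-27 104/ -3
102/ -6   9/-31 190/190 249/249 197/197 120/120 201/201 223/223 122/122 126/126 223/223 229/229 135/135  59/-29 124/ -6
 77/ -7  30/-20 185/185 247/247 244/244 219/219 216/216 242/242 243/243 241/241 242/242 227/227 141/107  62/-19 112/ -3
151/ -7  92/-12  95/ 29 164/115 216/174 211/186 182/182 214/214 241/241 240/240 244/244 221/221 123/122  43/-16 109/ -2
146/  0 140/ -2 134/-11 127/-19 118/-25 121/-25 108/-31 107/-34 141/-37 124/-40  86/-34  94/-29  90/-16 114/ -4 140/  2
 92/  1 103/  1 126/ -1 128/  0 131/ -2 139/ -3 150/ -2 159/ -4 149/ -4 135/ -4 134/ -5 136/ -4 138/ -2 138/  0 137/  4
{'reject_a': [], 'good_part': [], 'flap': [(0.59, [295.0, 149.6, 38.7, 18.9]), (0.45, [334.2, 141.8, 2.9, 7.8])]}
```

View pics/end.png

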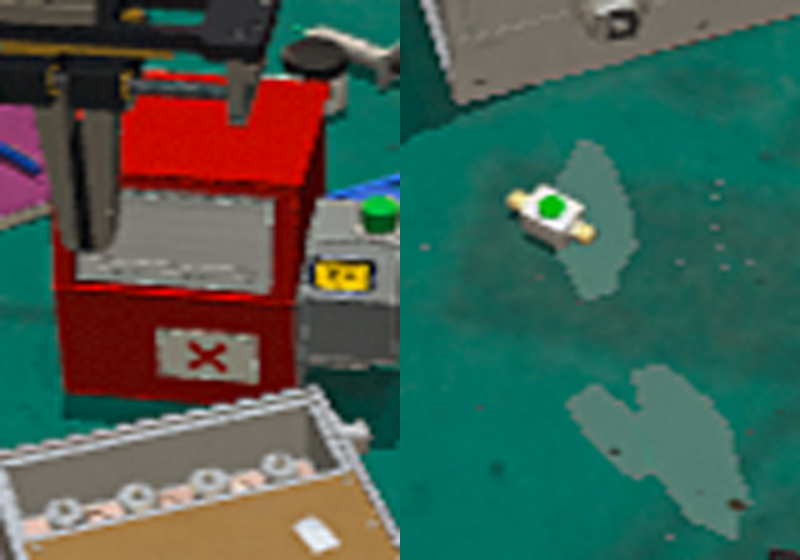

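The flap is shut (about 180,240), the window shows yellow with two dots (342,275), the good part hasn't moved (550,207), and no red-dotted part is left outside. The arm is clear, so I'm handing in.

```bash
python3 -c "
from h import *
print(ctrl.hand_in())"
```

```text
the job is handed in; nothing more can be done
None
```

The job is handed in at about 27 s of the 72 s: both red-dotted attenuators went through the flap (last seen entering, not seen lying inside), the flap is shut, the drum shows the yellow two-dot face, and the green-dotted attenuator is where it lay; the hand-in gave no verdict.

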